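Unlock the test fixture and draw out its nest

TASK

Two slide-out test fixtures stand on the desk; one holds a white module in its nest. On that fixture, slide the lock bolt fully back by its round knob, then pull the nest fully out toward the front by its upright handle, so that the module, still sitting in its pocket, comes out from under the probe bridge. Leave the empty fixture locked and as it is.

Things in the scene. Friction and masses are not known exactly. Their poses are not given: they have to be found in the camera images.
- fixture_bolt (a joint): Lock bolt of the fixture that holds the module: a steel bar 14 mm wide across its left (+y) side, tip in a notch of the nest. Value in m: 0 (or up to 0.006 at the start) = locked, 0.036 = fully back at its stop. Moves along the fixture's +y. The nest is locked below 0.020. Needs about 2 N, stays where it is left.
- fixture_knob (a point): Centre of the grip part of the round steel knob that stands upright on that bolt and moves with it: 18 mm diameter from 52 to 76 mm above the desk (this point at 64 mm), on a 12 mm stem. Axes as the fixture's: x to its rear, y to its left, z up. Nothing within 50 mm of the knob's axis is higher than 33 mm above the desk.
- fixture_nest (a joint): Nest (flat aluminium slide, 64 mm wide) of the same fixture. Value in m: 0 = in, under the probe bridge; 0.070 = fully out at its stop. It moves along the fixture's -x, to the front. Needs about 3 N, stays where it is left; with the bolt locked it moves only 2 mm.
- fixture_handle (a point): Grip point of the nest's handle, a black upright plate at the front of the nest, 14 mm thick along x, 40 mm wide along y, top 78 mm above the desk (this point on its centre line at 64 mm); it moves with the nest. Axes as the fixture's. Round it nothing is higher than 33 mm above the desk for 60 mm.
- fixture_pocket (a point): Centre of the floor of the nest's pocket, 26 mm above the desk, 135 mm behind the handle; the rim round it is 7 mm high. Moves with the nest. Axes as the fixture's. The probe bridge, 88 mm high, crosses the fixture 11 mm behind this point while the nest is in. Base: 200 mm long (x), 104 mm wide, with a wing under the bolt to 125 mm left of the centre line.
- module: White electronic module, 31 x 47 x 17 mm, loose in the pocket of the nest; origin at the centre of its underside, z up.
- spare_bolt (a joint): Lock bolt of the other fixture, of the same make but empty, which stands beside it on the desk (to the left or to the right). 0 = locked. To be left alone.
- spare_nest (a joint): Nest of the empty fixture. 0 = in. To be left alone.
Things that resemble listed ones, but are neither listed nor needed, are in the scene too. Several things have the shape of the module; the one meant has the colours described above.

How it is judged:
By the outcome, as a careful person would: the job done as asked, in the order asked, and still so for the second after the job is handed in, with the robot touching nothing.
It also fails if it takes over 43 s, if anything falls off the work surface, if the arm or the gripper's body presses on something with over 40 N, if the wrist force passes 120 N, or if a joint passes its speed limit or range.

ROBOT

A 6-joint arm with a two-finger parallel gripper is mounted at the origin on a cart in front of the work surface, level with it; the furniture and walls round the work are solid. World frame = base frame: x ahead of the robot, y to its left, z up, the work surface at z = 0. Lengths are in m, angles in rad, forces in N, time in s.
With the tool pointing down it reaches from about 0.325 to 0.85 m from the base axis. Payload 15.5 kg.
Tool frame: the origin (TCP) lies midway between the tips of the shut fingers; the grasp point (between the pads) lies 19 mm behind it (manip.grasp_offset is the distance from the TCP to the grasp point, in m); z points along the fingers, y is the line along which they close (so a half turn about z gives the same grasp; the last joint's range is limited). The gripper opens to 91 mm and grips with 3 to 60 N. Pads are 32 mm wide; open, the fingers measure 118 mm over their backs; the gripper's body (76 mm by 178 mm) begins 60 mm behind the grasp point.
Start: joints at [-1.26, 0.494, 1.345, -0, 1.302, -0.096], TCP at [0.247, -0.574, 0.214] pointing down, gripper open.
Joint ranges: [-2.91, 2.91], [-0.82, 2.16], [0.22, 2.67], [-1.22, 4.37], [0.12, 2.79], [-3.08, 3.08]. Speed limits (rad/s): [1.89, 1.89, 2.57, 3.01, 3.01, 3.01].

INTERFACE

Orientations are given as a unit quaternion [x, y, z, w].
In Python, from workcell import get_obs, imaging, manip gives the robot as it stands. The module is installed in compiled form; this text tells all that it offers.
- The arm moves only by the tool jog_arm, never from a script. Its argument "rows" is a list of rows, each a list of 3 entries, a list of its own where there are three numbers: the shift along the tool's x, y, z in mm, then the turn, a rotation vector about the tool's x, y, z in degrees, then the opening, from -1 (shut) to 1 (fully open). A call has 1 to 12 rows; each row is the pose to reach, as a shift and turn from the pose commanded when the call began, along the tool's axes at that moment; what a row does not reach only later rows make up. A row lasts 1/12 s, in which the tool goes at most 41.7 mm and 7.16 degrees, less where a joint would pass 70% of its speed; a pose out of reach is approached as far as the arm can. A call with a gripper value outside its range is refused whole. The fingers move at their own pace and stop on an object; "newtons" is the grip in N (left out, the last holds). Time passes only in rows, so rows that repeat a pose let the fingers close. It gives the time, the measured TCP pose, the force, the opening and the grip force at its end, in the units of the state.
- get_obs(): the state, without advancing time (a new reading comes with each control period).
- imaging.snapshot(name): name is "scene" or "top" or "wrist"; returns a dict with "pixels" (400x640x3 uint8, blue, green, red), "depth" (400x640 float32, m along the optical axis (not along the pixel's ray), 0 where there is no reading), "camera_matrix" (3x3 intrinsics, pixels), "R" (3x3) and "t" (3): a world point X has camera coordinates R X + t; the wrist camera has in their place "tool_from_camera" (4x4, takes a point from camera to tool coordinates, whose origin is the TCP and whose axes are the flange's). Camera axes: x right, y down, z forward; pixel columns grow to the right and rows downward; lengths in m; the calibration is good to about 2 mm. A picture is of the moment at which its call begins: read the wrist's pose just before it.
- manip.finish_job(): hands the job in; it is judged then, once.
The state is a dict: "time_s": time; "qpos": joint angles; "joint_vel": joint speeds; "tau": joint torques, N m; "tool_pos": TCP position; "ee_rot": TCP orientation; "wrist_force": force on the tool from outside, world axes, zero at the start; "wrist_torque": the same for the moment, N m; "gripper_width": finger opening in m; "gripper_force": force on a finger pad.
Only numpy, scipy, OpenCV 4.12 (cv2) and the standard library are available. Lean on these libraries where they do the work, as an engineer would, in place of code of your own. Each camera call takes 0.05 s, during which the arm holds its last target. There are 200 camera calls.

## Working session

There is one attempt and no reset: what is moved stays moved. The work goes in short steps, Python scripts to look and compute and a tool call to move; the robot and the scene stay as the last step left them, time stands still between calls to the robot, and variables do not carry over. Pictures are saved under pics/ and viewed, at most 10 in all, crops included, and the job is handed in when it is done.

Besides the shell and the picture viewer there is one more tool, called after "Call:" as name(argument=value, ...), one argument or row to a line, values as JSON. jog_arm: Moves the arm, as the interface text tells. Its arguments: {"type":"object","properties":{"rows":{"type":"array","items":{"type":"array"}},"newtons":{"type":"number"}},"required":["rows"]}

```bash
mkdir -p pics; cat > h.py <<'E'
import numpy as np, cv2, pickle
from workcell import get_obs, imaging, manip
def snap(n,f):
    o=get_obs(); s=imaging.snapshot(n); cv2.imwrite(f'pics/{f}.png',s['pixels'])
    s['obs']=o; pickle.dump(s,open(f'{f}.pkl','wb')); return s
def cloud(s):
    K=s['camera_matrix'];d=s['depth'];v,u=np.mgrid[:d.shape[0],:d.shape[1]]
    P=np.stack([(u-K[0,2])/K[0,0]*d,(v-K[1,2])/K[1,1]*d,d],-1)
    return (P-s['t'])@s['R']
E
python3 - <<'E'
from h import *
o=get_obs();print(o)
s=snap('top','top1');a=snap('scene','scene1')
print(s['R'],s['t'],a['R'],a['t'])
E
```

```text
{'time_s': 0.0, 'qpos': array([-1.26046436e+00,  4.94196306e-01,  1.34614991e+00,  6.60443907e-06,
        1.30251296e+00, -9.54984387e-02]), 'joint_vel': array([-0.00019659,  0.00160784, -0.00019227,  0.00048742, -0.00013658,
        0.00037211]), 'tau': array([ 5.46850642e-03, -8.78813338e+01, -3.81852686e+01,  7.12158973e-02,
        5.30962867e-02, -2.38475022e-04]), 'tool_pos': array([ 0.24662293, -0.57385246,  0.21332376]), 'ee_rot': array([ 9.79483233e-01,  2.01524678e-01, -6.47265544e-05, -6.29948982e-04]), 'wrist_force': array([ 0.43293239, -0.58589666,  0.23276242]), 'wrist_torque': array([-0.01936605, -0.01822461,  0.00319814]), 'gripper_force': 0.0, 'gripper_width': 0.09106993291808697}
[[-0.00318072 -0.99981346 -0.01905064]
 [-0.99085173  0.00572136 -0.13483367]
 [ 0.13491751  0.01844749 -0.99068509]] [-0.14446475  0.68354023  0.94806407] [[-0.85522347 -0.51820941 -0.00719821]
 [-0.21096314  0.36078086 -0.9084777 ]
 [ 0.47337867 -0.7754329  -0.41787135]] [0.49719551 0.27038477 0.57981365]
```

View pics/top1.png

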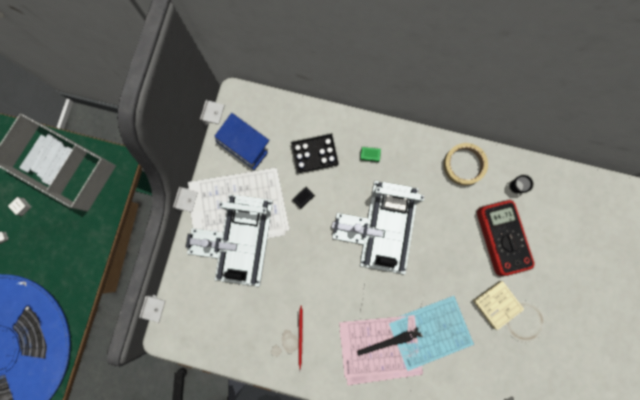

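View pics/scene1.png

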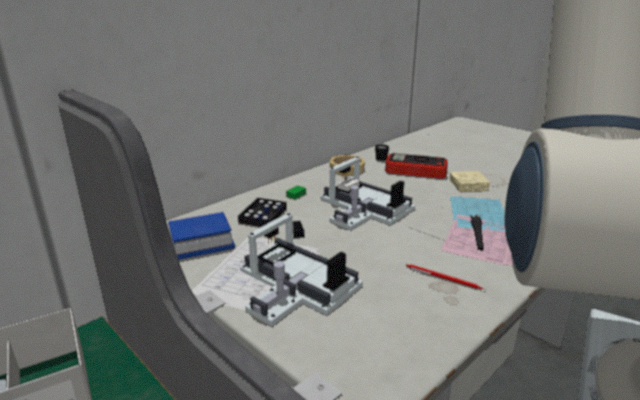

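The top view shows two fixtures, one around (245,240) and one around (393,228). Their handles are at (236,274) and (386,262), and their bolts are on the image left, which is +y. I'll enlarge both to find the one with the white module.

```bash
python3 - <<'E'
from h import *
a=cv2.imread('pics/top1.png');b=cv2.imread('pics/scene1.png')
r=lambda i,y,x,h,w:cv2.resize(i[y:y+h,x:x+w],(400,300),interpolation=cv2.INTER_CUBIC)
cv2.imwrite('pics/crop1.png',np.vstack([np.hstack([r(a,190,180,105,140),r(a,175,325,105,140)]),np.hstack([r(b,210,230,120,160),r(b,150,300,90,120)])]))
E
```

```text
(no output)
```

View pics/crop1.png

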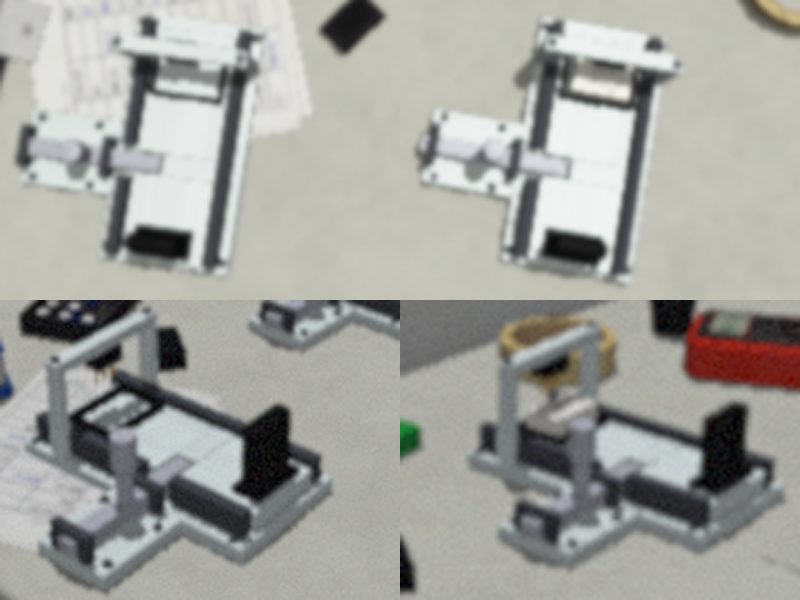

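Candidates: the left fixture's pocket at about (243,218) looks like an empty rim with a floor, while the right fixture's pocket at about (396,204) holds a white block. I'll check this with depth (module top about 43 mm, empty floor about 26 mm) and measure the fixtures.

```bash
python3 - <<'E'
from h import *
s=pickle.load(open('top1.pkl','rb'));P=cloud(s)
print(P[320,240],P[300,500])
for n,(x0,y0,w,h) in dict(L=(180,185,105,110),R=(325,175,105,110)).items():
    print(n)
    Q=P[y0:y0+h,x0:x0+w]; m=((Q[...,2]>.055)&(Q[...,2]<.11)).astype('uint8')
    k,l,st,c=cv2.connectedComponentsWithStats(m)
    for i in range(1,k):
        if st[i,4]>8:
            q=Q[l==i]; print(st[i],c[i]+[x0,y0],q.min(0).round(4),q.max(0).round(4),'med',np.median(q,0).round(4), 'top',q[q[:,2]>np.percentile(q[:,2],90)-.006].mean(0).round(4))
print((P[196:216,384:412:2,2]*1000).round().astype(int))
print((P[208:228,232:262:2,2]*1000).round().astype(int))
E
```

```text
[ 0.41743763  0.01913973 -0.00239576] [ 0.4629402  -0.55993078  0.02075468]
L
[ 38  16  50  14 321] [242.60436137 207.14953271] [ 0.6525 -0.0484  0.0564] [0.6781 0.0551 0.0924] med [0.6647 0.0022 0.0869] top [0.6652 0.0027 0.0874]
[20 54 11  8 68] [204.73529412 242.36764706] [0.5822 0.077  0.0557] [0.5982 0.0951 0.0797] med [0.5907 0.0838 0.0749] top [0.5902 0.0862 0.0754]
[ 43  86  21   9 136] [232.85294118 274.63235294] [0.512  0.0036 0.0571] [0.529  0.0435 0.0816] med [0.5207 0.0219 0.0768] top [0.5212 0.024  0.077 ]
R
[ 49  12  50  16 341] [399.02639296 193.68914956] [ 0.6776 -0.3841  0.0551] [ 0.7065 -0.2823  0.0958] med [ 0.6915 -0.3335  0.087 ] top [ 0.6928 -0.3337  0.0876]
[28 48  9  9 61] [357.09836066 226.90163934] [ 0.6139 -0.2518  0.0564] [ 0.6303 -0.2354  0.0798] med [ 0.6216 -0.2431  0.0752] top [ 0.6225 -0.244   0.0756]
[ 52  82  21   9 131] [387.27480916 260.65648855] [ 0.5406 -0.3269  0.055 ] [ 0.5577 -0.2869  0.0809] med [ 0.5491 -0.3056  0.0767] top [ 0.5497 -0.3069  0.0769]
[[  28   40   40   40   73   78   81   81   83   84   89   87   90   89]
 [  25   42   46  
[... 2270 characters left out ...]
1   25   25   25   25   29   25   23   26   26   29
    20]
 [  34   25   26   24   25   24   25   25   24   26   25   27   35   28
    30]
 [  34   32   35 1029   27   27   24   24   26   26   23   26   30   26
    29]
 [  31   32   34   33   32   34   30   26   24   24   25   26   31   27
    29]
 [  23   26   27   27   36   33   34   34   33   30   24 1029   31   25
    32]
 [  26   25   28   26   24   24   25   33   32   33   31   34   30   26
    31]
 [  23   22   24   27   23   24   21   26   23   24   27   31   31   24
    28]
 [  23   25   26   27   20   27   26   26   25   26   22   25   26   25
    30]
 [  27   24   27   24   26   24   27 1029   25   28   26   27   23   25
    30]]
```

The right fixture holds the module: its pocket reads 43 mm at (396,204), against 25 mm for the left. The heights of the handle (77), knob (76) and bridge (88) also match. Next I'll refine the yaw and work out the moves.

```bash
cat >> h.py <<'E'
from scipy.spatial.transform import Rotation as Ro
def delta(pos,yaw):   # yaw of tool x, tool pointing down
    o=get_obs();R=Ro.from_quat(o['ee_rot']);T=Ro.from_euler('z',yaw)*Ro.from_euler('x',np.pi)
    print('shift mm',(R.inv().apply(np.array(pos)-o['tool_pos'])*1000).round(1),'turn deg',(R.inv()*T).as_rotvec(degrees=True).round(2))
E
python3 - <<'E'
from h import *
s=pickle.load(open('top1.pkl','rb'));P=cloud(s)
for n,(x,y,w,h,zl,zh) in dict(br=(370,180,55,28,.08,.096),ha=(372,255,28,20,.07,.085),kn=(350,218,18,18,.07,.085)).items():
    q=P[y:y+h,x:x+w].reshape(-1,3);q=q[(q[:,2]>zl)&(q[:,2]<zh)][:,:2]
    r=cv2.minAreaRect((q*1000).astype('float32'));e=np.linalg.svd(q-q.mean(0))[2][0]
    print(n,len(q),r,'pca yaw',np.degrees(np.arctan2(-e[0],e[1]))%180)
delta([.6225,-.2438,.16],np.radians(-10.5))
E
```

```text
br 293 ((692.828125, -333.656494140625), (103.75259399414062, 13.3565673828125), 79.87419128417969) pca yaw 169.54013880449835
ha 122 ((549.730224609375, -307.3687744140625), (39.3514404296875, 13.717595100402832), 78.60181427001953) pca yaw 169.81142047562187
kn 53 ((622.6151733398438, -244.15170288085938), (15.271014213562012, 15.1087007522583), 1.372536540031433) pca yaw 37.60376210371828
shift mm [ 475.7 -154.9   53.6] turn deg [-6.000e-02  1.000e-02  3.375e+01]
```

The yaw is about -10.4° from three features that agree. Moving to hover above the knob.

Call:
jog_arm(
  rows=[
    [[238,-77,0],[0,0,34],1],
    [[476,-155,0],[0,0,34],1],
    [[476,-155,0],[0,0,34],1],
    [[476,-155,0],[0,0,34],1],
    [[476,-155,0],[0,0,34],1],
    [[476,-155,0],[0,0,34],1],
    [[476,-155,0],[0,0,34],1],
    [[476,-155,0],[0,0,34],1],
    [[476,-155,0],[0,0,34],1],
    [[476,-155,40],[0,0,34],1],
    [[476,-155,54],[0,0,34],1],
    [[476,-155,54],[0,0,34],1],
  ],
)

```text
time_s: 1.1
tool_pos: [0.6048, -0.2594, 0.1703]
ee_rot: [0.996, -0.094, 0.0, 0.0]
wrist_force: [-0.1, -1.5, 0.6]
gripper_width: 0.0912
gripper_force: 0.0
```

```bash
python3 - <<'E'
from h import *
s=snap('wrist','wrist1');o=s['obs'];print(o['tool_pos'],o['time_s'],o['qpos'])
delta([.6226,-.2440,.045],np.radians(-10.4))
K=s['camera_matrix'];d=s['depth'];v,u=np.mgrid[:400,:640]
p=np.stack([(u-K[0,2])/K[0,0]*d,(v-K[1,2])/K[1,1]*d,d,np.ones_like(d)],-1)@s['tool_from_camera'].T
W=Ro.from_quat(o['ee_rot']).apply(p[...,:3].reshape(-1,3))+o['tool_pos']
for n,c in dict(kn=(.6226,-.244),ha=(.5497,-.307)).items():
    q=W[(np.hypot(*(W[:,:2]-c).T)<.03)&(W[:,2]>.07)&(W[:,2]<.082)]
    if len(q):print(n,len(q),cv2.minAreaRect((q[:,:2]*1000).astype('float32')),np.median(q[:,2]))
E
```

```text
[ 0.60478372 -0.25944151  0.17025893] 1.1 [-4.95934549e-01  5.80494655e-01  1.30994769e+00  1.04720408e-05
  1.25061271e+00  1.26225772e+00]
shift mm [ 12.9 -12.3 121.6] turn deg [-0.18  0.11 -0.18]
kn 269 ((620.9522705078125, -243.1543426513672), (16.605804443359375, 17.44142723083496), 79.4588623046875) 0.07699077280720314
ha 469 ((549.7871704101562, -304.2266845703125), (35.46204376220703, 12.833027839660645), 79.8602066040039) 0.07827932674131938
```

View pics/wrist1.png

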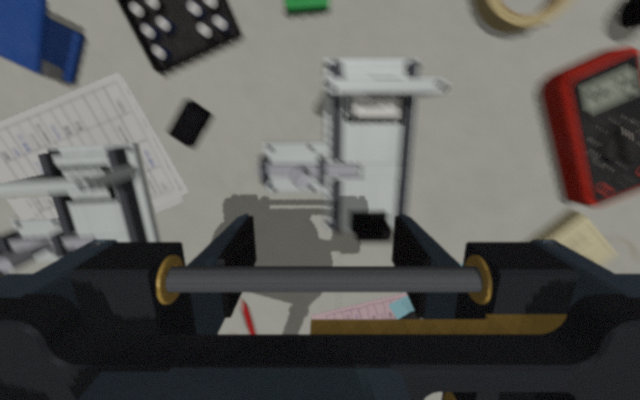

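The wrist view shows the target fixture with the module at about (375,110), the knob near (300,172) and the handle near (370,225). The position agrees within 2 mm. I'll settle above the knob first.

Call:
jog_arm(
  rows=[
    [[12,-12,20],[0,0,0],1],
    [[12,-12,40],[0,0,0],1],
    [[12,-12,45],[0,0,0],1],
    [[12,-12,45],[0,0,0],1],
    [[12,-12,45],[0,0,0],1],
  ],
)

```text
time_s: 1.57
tool_pos: [0.6171, -0.252, 0.1261]
ee_rot: [0.996, -0.094, -0.0, -0.0]
wrist_force: [0.3, -0.8, 0.9]
gripper_width: 0.0913
gripper_force: 0.0
```

```bash
python3 -c "
from h import *
delta([.622,-.2437,.045],np.radians(-10.4))"
```

```text
shift mm [ 3.2 -9.1 81.1] turn deg [ 0.    0.02 -0.38]
```

Call:
jog_arm(
  rows=[
    [[3,-9,10],[0,0,0],1],
    [[3,-9,30],[0,0,0],1],
    [[3,-9,50],[0,0,0],1],
    [[3,-9,65],[0,0,0],1],
    [[3,-9,77],[0,0,0],1],
    [[3,-9,81],[0,0,0],1],
    [[3,-9,81],[0,0,0],1],
    [[3,-9,81],[0,0,0],1],
  ],
)

```text
time_s: 2.23
tool_pos: [0.6225, -0.2434, 0.0454]
ee_rot: [0.996, -0.094, 0.0, 0.0]
wrist_force: [-0.0, 0.8, -0.3]
gripper_width: 0.0912
gripper_force: 0.0
```

```bash
python3 -c "
from h import *
delta([.622,-.2437,.045],np.radians(-10.4))"
```

```text
shift mm [-0.4  0.4  0.4] turn deg [ 0.01 -0.05 -0.36]
```

Centred on the knob. Closing gently.

Call:
jog_arm(
  rows=[
    [[0,0,0],[0,0,0],-1],
    [[0,0,0],[0,0,0],-1],
    [[0,0,0],[0,0,0],-1],
    [[0,0,0],[0,0,0],-1],
    [[0,0,0],[0,0,0],-1],
    [[0,0,0],[0,0,0],-1],
    [[0,0,0],[0,0,0],-1],
    [[0,0,0],[0,0,0],-1],
    [[0,0,0],[0,0,0],-1],
    [[0,0,0],[0,0,0],-1],
    [[0,0,0],[0,0,0],-1],
    [[0,0,0],[0,0,0],-1],
  ],
  newtons=15,
)

```text
time_s: 3.23
tool_pos: [0.6221, -0.2433, 0.0447]
ee_rot: [0.996, -0.094, 0.0, 0.0]
wrist_force: [-0.3, -0.5, -0.3]
gripper_width: 0.0173
gripper_force: 15.0
```

Call:
jog_arm(
  rows=[
    [[0,-3,0],[0,0,0],-1],
    [[0,-7,0],[0,0,0],-1],
    [[0,-11,0],[0,0,0],-1],
    [[0,-15,0],[0,0,0],-1],
    [[0,-19,0],[0,0,0],-1],
    [[0,-23,0],[0,0,0],-1],
    [[0,-26,0],[0,0,0],-1],
    [[0,-28,0],[0,0,0],-1],
    [[0,-30,0],[0,0,0],-1],
    [[0,-30,0],[0,0,0],-1],
  ],
)

```text
time_s: 4.07
tool_pos: [0.6276, -0.2132, 0.0447]
ee_rot: [0.996, -0.094, -0.0, -0.0]
wrist_force: [0.1, 1.4, 0.3]
gripper_width: 0.0175
gripper_force: 15.0
```

Call:
jog_arm(
  rows=[
    [[0,-1,0],[0,0,0],-1],
    [[0,-2,0],[0,0,0],-1],
    [[0,-3,0],[0,0,0],-1],
    [[0,-4,0],[0,0,0],-1],
    [[0,-4,0],[0,0,0],-1],
    [[0,-4,0],[0,0,0],-1],
  ],
)

```text
time_s: 4.57
tool_pos: [0.628, -0.2116, 0.0447]
ee_rot: [0.996, -0.094, -0.0, 0.001]
wrist_force: [-4.0, -13.3, -3.0]
gripper_width: 0.0172
gripper_force: 15.0
```

It stopped against the stop (13 N, 32 mm of travel). Release and lift.

Call:
jog_arm(
  rows=[
    [[0,1,0],[0,0,0],0.2],
    [[0,2,0],[0,0,0],0.2],
    [[0,2,0],[0,0,0],0.2],
    [[0,2,0],[0,0,0],0.2],
    [[0,2,0],[0,0,0],0.2],
    [[0,2,0],[0,0,0],0.2],
    [[0,2,-20],[0,0,0],0.2],
    [[0,2,-50],[0,0,0],0.2],
    [[0,2,-85],[0,0,0],0.2],
    [[0,2,-100],[0,0,0],0.2],
    [[0,2,-100],[0,0,0],0.2],
  ],
)

```text
time_s: 5.48
tool_pos: [0.6301, -0.2126, 0.1491]
ee_rot: [0.996, -0.094, 0.003, 0.001]
wrist_force: [0.9, -0.7, -0.3]
gripper_width: 0.0548
gripper_force: 0.0
```

```bash
python3 - <<'E'
from h import *
s=snap('wrist','wrist2');o=s['obs']
K=s['camera_matrix'];d=s['depth'];v,u=np.mgrid[:400,:640]
p=np.stack([(u-K[0,2])/K[0,0]*d,(v-K[1,2])/K[1,1]*d,d,np.ones_like(d)],-1)@s['tool_from_camera'].T
W=Ro.from_quat(o['ee_rot']).apply(p[...,:3].reshape(-1,3))+o['tool_pos']
for n,c in dict(kn=(.628,-.2116),ha=(.5497,-.307)).items():
    q=W[(np.hypot(*(W[:,:2]-c).T)<.03)&(W[:,2]>.07)&(W[:,2]<.082)]
    if len(q):print(n,len(q),cv2.minAreaRect((q[:,:2]*1000).astype('float32')),np.median(q[:,2]))
print(o['gripper_width'])
delta([.5497,-.306,.146],np.radians(79.6))
E
```

```text
kn 298 ((627.4671630859375, -211.22018432617188), (16.963016510009766, 16.828969955444336), 33.63135528564453) 0.0768690153228426
0.05479232249965616
shift mm [-60.5 107.    0.6] turn deg [  0.2   -0.13 -90.34]
```

The knob is fully back, measured at (0.6275, -0.2112). Next, hover over the handle with the wrist turned 90°.

Call:
jog_arm(
  rows=[
    [[-20,35,0],[0,0,-90],0.5],
    [[-40,70,0],[0,0,-90],0.5],
    [[-60,107,0],[0,0,-90],0.5],
    [[-60,107,0],[0,0,-90],0.5],
    [[-60,107,0],[0,0,-90],0.5],
    [[-60,107,0],[0,0,-90],0.5],
    [[-60,107,0],[0,0,-90],0.5],
    [[-60,107,0],[0,0,-90],0.5],
    [[-60,107,0],[0,0,-90],0.5],
    [[-60,107,0],[0,0,-90],0.5],
    [[-60,107,0],[0,0,-90],0.5],
    [[-60,107,0],[0,0,-90],0.5],
  ],
)

```text
time_s: 6.53
tool_pos: [0.5485, -0.3053, 0.1433]
ee_rot: [0.798, 0.603, -0.0, -0.001]
wrist_force: [0.1, 0.4, -0.4]
gripper_width: 0.0683
gripper_force: 0.0
```

```bash
python3 -c "
from h import *
delta([.5497,-.306,.045],np.radians(79.6))"
```

```text
shift mm [-0.5  1.5 98.3] turn deg [-0.11 -0.05 -5.46]
```

Call:
jog_arm(
  rows=[
    [[0,1,0],[0,0,-5],0.5],
    [[0,1,10],[0,0,-5],0.5],
    [[0,1,25],[0,0,-5],0.5],
    [[0,1,45],[0,0,-5],0.5],
    [[0,1,65],[0,0,-5],0.5],
    [[0,1,82],[0,0,-5],0.5],
    [[0,1,94],[0,0,-5],0.5],
    [[0,1,98],[0,0,-5],0.5],
    [[0,1,98],[0,0,-5],0.5],
    [[0,1,98],[0,0,-5],0.5],
  ],
)

```text
time_s: 7.37
tool_pos: [0.5502, -0.3061, 0.0469]
ee_rot: [0.773, 0.634, 0.0, 0.0]
wrist_force: [-0.1, -0.3, 0.1]
gripper_width: 0.0684
gripper_force: 0.0
```

```bash
python3 -c "
from h import *
delta([.5497,-.306,.045],np.radians(79.6))"
```

```text
shift mm [-0.  -0.5  1.9] turn deg [ 0.01  0.   -0.87]
```

Call:
jog_arm(
  rows=[
    [[0,0,1],[0,0,-1],-1],
    [[0,0,1],[0,0,-1],-1],
    [[0,0,1],[0,0,-1],-1],
    [[0,0,1],[0,0,-1],-1],
    [[0,0,1],[0,0,-1],-1],
    [[0,0,1],[0,0,-1],-1],
    [[0,0,1],[0,0,-1],-1],
    [[0,0,1],[0,0,-1],-1],
    [[0,0,1],[0,0,-1],-1],
    [[0,0,1],[0,0,-1],-1],
    [[0,0,1],[0,0,-1],-1],
  ],
  newtons=15,
)

```text
time_s: 8.28
tool_pos: [0.5481, -0.3056, 0.0456]
ee_rot: [0.767, 0.641, -0.001, -0.002]
wrist_force: [-12.8, 0.1, 8.1]
gripper_width: 0.0141
gripper_force: 15.0
```

```bash
python3 -c "
from h import *
o=get_obs();p=o['tool_pos'];a=np.radians(-10.4)
delta(p-.07*np.array([np.cos(a),np.sin(a),0]),np.radians(79.6))"
```

```text
shift mm [  0.2 -70.    0.3] turn deg [-0.21 -0.03  0.17]
```

The handle is gripped (14 mm). Pulling smoothly so the module stays seated.

Call:
jog_arm(
  rows=[
    [[0,-1,0],[0,0,0],-1],
    [[0,-3,0],[0,0,0],-1],
    [[0,-6,0],[0,0,0],-1],
    [[0,-9,0],[0,0,0],-1],
    [[0,-12,0],[0,0,0],-1],
    [[0,-15,0],[0,0,0],-1],
    [[0,-18,0],[0,0,0],-1],
    [[0,-21,0],[0,0,0],-1],
    [[0,-24,0],[0,0,0],-1],
    [[0,-27,0],[0,0,0],-1],
    [[0,-30,0],[0,0,0],-1],
    [[0,-32,0],[0,0,0],-1],
  ],
)

```text
time_s: 9.28
tool_pos: [0.5181, -0.3001, 0.0457]
ee_rot: [0.767, 0.641, 0.0, -0.0]
wrist_force: [3.5, 3.2, -5.5]
gripper_width: 0.0142
gripper_force: 15.0
```

Call:
jog_arm(
  rows=[
    [[0,-3,0],[0,0,0],-1],
    [[0,-6,0],[0,0,0],-1],
    [[0,-9,0],[0,0,0],-1],
    [[0,-12,0],[0,0,0],-1],
    [[0,-15,0],[0,0,0],-1],
    [[0,-18,0],[0,0,0],-1],
    [[0,-21,0],[0,0,0],-1],
    [[0,-24,0],[0,0,0],-1],
    [[0,-27,0],[0,0,0],-1],
    [[0,-29,0],[0,0,0],-1],
    [[0,-31,0],[0,0,0],-1],
    [[0,-32,0],[0,0,0],-1],
  ],
)

```text
time_s: 10.28
tool_pos: [0.4867, -0.2943, 0.0457]
ee_rot: [0.767, 0.641, 0.0, -0.0]
wrist_force: [3.9, 5.7, -4.4]
gripper_width: 0.014
gripper_force: 15.0
```

Call:
jog_arm(
  rows=[
    [[0,-1,0],[0,0,0],-1],
    [[0,-2,0],[0,0,0],-1],
    [[0,-3,0],[0,0,0],-1],
    [[0,-4,0],[0,0,0],-1],
    [[0,-5,0],[0,0,0],-1],
    [[0,-6,0],[0,0,0],-1],
    [[0,-7,0],[0,0,0],-1],
    [[0,-7,0],[0,0,0],-1],
    [[0,-7,0],[0,0,0],-1],
  ],
)

```text
time_s: 11.03
tool_pos: [0.4797, -0.2929, 0.0456]
ee_rot: [0.767, 0.641, -0.0, -0.001]
wrist_force: [1.8, 5.0, -3.7]
gripper_width: 0.0141
gripper_force: 15.0
```

69.5 mm so far with no stop force yet. Creeping on.

Call:
jog_arm(
  rows=[
    [[0,-1,0],[0,0,0],-1],
    [[0,-2,0],[0,0,0],-1],
    [[0,-3,0],[0,0,0],-1],
    [[0,-3,0],[0,0,0],-1],
    [[0,-3,0],[0,0,0],-1],
  ],
)

```text
time_s: 11.45
tool_pos: [0.4791, -0.293, 0.0457]
ee_rot: [0.767, 0.641, 0.001, 0.001]
wrist_force: [18.2, 7.2, -13.9]
gripper_width: 0.0143
gripper_force: 15.0
```

At the stop (18 N). Ease off, release, and lift clear.

Call:
jog_arm(
  rows=[
    [[0,1,0],[0,0,0],-1],
    [[0,2,0],[0,0,0],-1],
    [[0,2,0],[0,0,0],0.2],
    [[0,2,0],[0,0,0],0.2],
    [[0,2,0],[0,0,0],0.2],
    [[0,2,0],[0,0,0],0.2],
    [[0,2,0],[0,0,0],0.2],
    [[0,2,-10],[0,0,0],0.2],
    [[0,2,-35],[0,0,0],0.2],
    [[0,2,-70],[0,0,0],0.2],
    [[0,2,-110],[0,0,0],0.2],
    [[0,2,-120],[0,0,0],0.2],
  ],
)

```text
time_s: 12.45
tool_pos: [0.481, -0.2946, 0.1718]
ee_rot: [0.767, 0.641, 0.001, 0.004]
wrist_force: [1.8, -0.5, 1.2]
gripper_width: 0.0547
gripper_force: 0.0
```

Call:
jog_arm(
  rows=[
    [[-80,-30,0],[0,0,0],0.2],
    [[-160,-30,0],[0,0,0],0.2],
    [[-160,-30,0],[0,0,0],0.2],
    [[-160,-30,0],[0,0,0],0.2],
    [[-160,-30,0],[0,0,0],0.2],
    [[-160,-30,0],[0,0,0],0.2],
    [[-160,-30,0],[0,0,0],0.2],
  ],
)

```text
time_s: 13.03
tool_pos: [0.4211, -0.445, 0.166]
ee_rot: [0.767, 0.641, 0.0, -0.0]
wrist_force: [1.0, 0.7, -0.3]
gripper_width: 0.0544
gripper_force: 0.0
```

```bash
python3 - <<'E'
from h import *
s=snap('top','top2');P=cloud(s);print(get_obs()['joint_vel'].round(3))
for n,c in dict(kn=(.628,-.2116),ha=(.4808,-.294),kn0=(.590,.086),ha0=(.5212,.024)).items():
    W=P.reshape(-1,3);q=W[(np.hypot(*(W[:,:2]-c).T)<.03)&(W[:,2]>.07)&(W[:,2]<.082)]
    if len(q):print(n,len(q),cv2.minAreaRect((q[:,:2]*1000).astype('float32')))
cv2.imwrite('pics/crop2.png',cv2.resize(s['pixels'][175:325,180:440],(780,450),interpolation=cv2.INTER_CUBIC))
E
```

```text
[ 0.015 -0.002  0.004 -0.001 -0.003 -0.   ]
kn 53 ((628.9556274414062, -211.66314697265625), (17.029098510742188, 15.372295379638672), 17.8439884185791)
ha 128 ((480.98785400390625, -294.61328125), (40.4868049621582, 13.876232147216797), 79.747314453125)
kn0 55 ((590.2174682617188, 86.24269104003906), (16.35508918762207, 15.948948860168457), 28.187454223632812)
ha0 122 ((521.2001953125, 24.020397186279297), (39.075462341308594, 13.808248519897461), 81.25405883789062)
```

View pics/crop2.png

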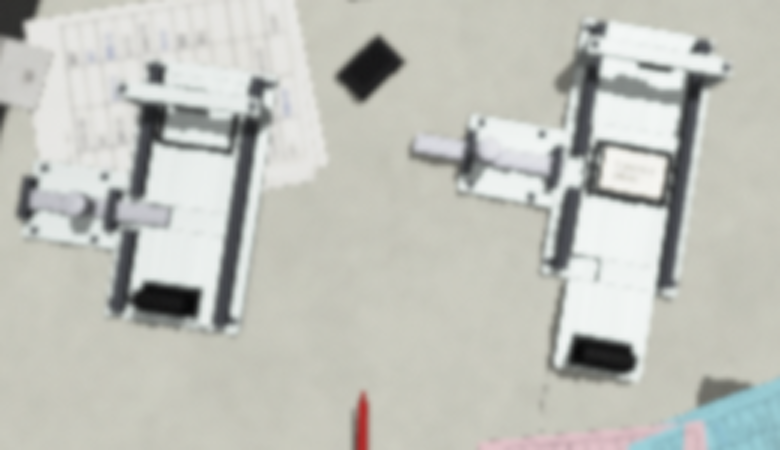

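In the crop, the module sits in its pocket at (632,172), clear of the bridge. The bolt is back and the handle has moved 69.9 mm. The empty fixture is unchanged. Handing in.

```bash
python3 -c "
from workcell import manip
print(manip.finish_job())"
```

```text
the job is handed in; nothing more can be done
None
```

The job is handed in: the bolt is back at its stop, the nest is fully out (69.9 mm measured) with the white module still in its pocket, and the empty fixture is untouched, all in about 13 s of the 43 s allowed; no verdict came back.

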